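# Unhook a carded thermometer for a pick-up order

### The job

A customer has ordered a milk thermometer: take the front carded thermometer off its display hook, sliding it out along the wire and lifting its hole over the bent-up tip by feel, never forcing the card against the wire. Then set it down, not dropped, standing upright in the empty compartment of the order carton, and leave everything else where it is.

Things in the scene. Friction and masses are not known exactly. Their poses are not given: they have to be found in the camera images.
- pack_mid (a point): The FRONT carded milk thermometer, a loose retail pack (70 to 140 g) hanging on hook_a: white card 54 mm wide, 157 tall, 2 thick, clear blister with a round steel dial above a stem. This point: its middle, 78.5 mm above the lower edge. Its z is up the card, y across its width, x through its thickness (the hook runs along -x to its free end). Not measured while held.
- pack_head (a point): On the front pack, 40 mm above its middle: the grip point, inside the blister's head, a flat-sided block 44 mm wide (y), 20 mm thick (x), from 34.5 mm below to 11.5 mm above this point. Grip it by the 44 mm width from above, a finger each side of the hook. Below it the blister is 26 mm wide, 20 thick, down to the card's lower edge. The card's top edge is 38.5 mm above this point.
- pack_hole (a point): On the front pack, 22 mm above pack_head: the middle of the hang hole through the card, square, 9.5 mm wide and high. The hole's upper edge rests on the wire. The hole will not stand more than 12 N against the wire.
- hook_a: The wire hook of the two thermometer packs, one of two hooks side by side 130 mm apart (either may be on the left) on a wire counter display. Stiff round wire, 5 mm. Origin: the wire's centre line at its root, 213 mm above the counter; it runs along this frame's -x, z up. The first 80 mm are straight and level; the front pack hangs about 64 mm out, the rear one 20 mm.
- hook_bend (a point): On the centre line of hook_a's wire, 80 mm from the root. Beyond here customers have bent the wire, differently each time and NOT measured: it veers sideways by up to 11 degrees, from 90 to 140 mm out it also slopes up or down by up to 10 degrees, and the last 16 mm (the tip) turn up from that by 22 to 33 degrees. On the tip an upright card's hole has only 1 to 4 mm of free height: go by feel.
- hook_b: The other hook, alike, carrying the two wider filter basket packs. Same frame convention.
- empty_cell (a point): Middle of the floor (4 mm above the counter) of the EMPTY compartment of the brown cardboard order carton. The compartment is 48 mm long along this frame's x and 74 mm along its y; its walls (4 mm thick) stand 76 mm above this point. On the -x side, across a dividing wall, the other compartment (74 by 74 mm) holds a coffee tin. The carton is fixed, 134 by 82 by 80 mm.
- pack_rear_mid (a point): The rear thermometer pack, identical, hanging behind the front one on the same hook (nearer the root); stays there. The point is its middle.
- basket_pack_mid (a point): Front pack on the other hook: a filter basket on a card 80 mm wide, 125 mm tall, round clear blister 72 mm across, 26 mm thick. The point is its middle. Stays there.
- basket_pack_rear_mid (a point): The same, hanging behind it. Stays there.
- tin: Coffee tin, 66 mm across, 95 mm tall, standing in the occupied compartment of the carton. Origin: centre of its underside. Stays there.
- shot_glass0: Clear shot glass, 48 mm across the rim, 62 mm tall, standing. Origin: centre of the underside. Bystander.
- shot_glass1: Another, the same.
- shot_glass2: Another, the same.
- milk_jug: Squat copper milk jug, 94 mm across, 85 mm tall, handle out to 78 mm from its axis along its +y. Origin: centre of the underside. Bystander.
- dist_tool: Anodised distribution tool, a stepped disc 61 mm across, 39 mm tall. Origin: centre of the underside. Bystander.
- filter_basket: Steel filter basket standing on its base, 68 mm across the rim, 25 mm tall. Origin: centre of the underside. Bystander.
- knock_bar (a joint): Striking bar of the chrome knock box (a round fixed tub 156 mm across, 140 mm tall, to the left beyond the carton); 0 = down, grows (rad) as the bar tips up. Stays down.
Mind the look-alikes: they are no part of the job. What is shaped like the part that bears pack_mid but orange is not meant.

How it is judged:
By the outcome, as a careful person would: the job done as asked, in the order asked, and still so for the second after the job is handed in, with the robot touching nothing.
It also fails if it takes over 72 s, if anything falls off the work surface, if the arm or the gripper's body presses on something with over 40 N, if the wrist force passes 120 N, or if a joint passes its speed limit or range.

### The arm

A 7-joint arm with a two-finger parallel gripper is mounted at the origin on the work surface. World frame = base frame: x ahead of the robot, y to its left, z up, the work surface at z = 0. Lengths are in m, angles in rad, forces in N, time in s.
With the tool pointing down it reaches from about 0.4 to 0.875 m from the base axis. Payload 6.5 kg.
Tool frame: the origin (TCP) lies midway between the tips of the shut fingers; the grasp point (between the pads) lies 19 mm behind it; z points along the fingers, y is the line along which they close (so a half turn about z gives the same grasp; the last joint's range is limited). The gripper opens to 88 mm and grips with 3 to 60 N. Pads are 18 mm wide; open, the fingers measure 123 mm over their backs; the gripper's body (75 mm by 187 mm) begins 45 mm behind the grasp point.
Start: joints at [1.145, 0.536, -0.004, 1.538, 0.003, 1.067, -0.071], TCP at [0.229, -0.608, 0.239] pointing down, gripper open.
Joint ranges: [-2.7, 2.7], [-0.37, 2.16], [-1.27, 1.26], [0.24, 2.4], [-1.31, 4.45], [0.19, 1.91], [-2.76, 2.76]. Speed limits (rad/s): [2.39, 2.39, 3.14, 3.14, 3.14, 3.14, 3.14].

### API

Orientations are given as a unit quaternion [x, y, z, w].
In Python, from rig import arm, effector, kin, get_state, optics, job gives the robot as it stands. The module is installed in compiled form; this text tells all that it offers. Calls block until the motion is done:
- arm.move_ptp(position, orientation): joint-space move of the TCP to a pose.
- arm.movel(position, attitude=None, vel=0.15): straight line of the TCP; attitude=None keeps the orientation; vel is the mean speed in m/s.
- arm.move_joints(angles): joint-space move.
- effector.ungrasp() and effector.grasp(strength=None): open the fingers fully, or close them until they stop; strength is the grip in N (None keeps the last).
- arm.pause(seconds).
- kin.inverse_kinematics(position, orientation): joint angles nearest the present ones, or None.
- get_state(): the state.
- optics.grab_frame(name): name is "side" or "top"; returns a dict with "pixels" (420x560x3 uint8, red, green, blue), "z_map" (420x560 float32, m along the optical axis (not along the pixel's ray), 0 where there is no reading), "K" (3x3 intrinsics, pixels), "extrinsics" (4x4, takes a point from world to camera coordinates). Camera axes: x right, y down, z forward; pixel columns grow to the right and rows downward; lengths in m; the calibration is good to about 2 mm. A picture is of the moment at which its call begins.
A pose or a line that the arm cannot do raises arm.Unreachable and nothing moves.
- job.finish_job(): hands the job in; it is judged then, once.
The state is a dict: "clock": time; "joints": joint angles; "qvel": joint speeds; "joint_torque": joint torques, N m; "eef_pos": TCP position; "ee_rot": TCP orientation; "force": force on the tool from outside, world axes, zero at the start; "wrist_torque": the same for the moment, N m; "gripper_width": finger opening in m; "finger_force": force on a finger pad.
Only numpy, scipy, OpenCV 4.12 (cv2) and the standard library are available. Lean on these libraries where they do the work, as an engineer would, in place of code of your own. Each camera call takes 0.05 s, during which the arm holds its last target. There are 200 camera calls.

## Working session

There is one attempt and no reset: what is moved stays moved. The work goes in short steps, each a Python script; the robot and the scene stay as the last script left them, time stands still between calls to the robot, and variables do not carry over. Pictures are saved under pics/ and viewed, at most 10 in all, crops included, and the job is handed in when it is done.

```bash
mkdir -p pics
cat > h.py <<'E'
import numpy as np, cv2
from rig import arm, effector, kin, get_state, optics, job
def grab(n):
    f=optics.grab_frame(n); np.savez(f'{n}.npz',**f); return f
def load(n): return dict(np.load(f'{n}.npz'))
def pts(f):
    z=f['z_map'];K=f['K'];v,u=np.indices(z.shape)
    c=np.stack([(u-K[0,2])/K[0,0]*z,(v-K[1,2])/K[1,1]*z,z,np.ones_like(z)],-1)
    w=c@np.linalg.inv(f['extrinsics']).T
    w=w[...,:3]; w[z==0]=np.nan; return w
E
python3 - <<'E'
from h import *
ims=[]
for n in('side','top'):
    f=grab(n); cv2.imwrite(f'pics/{n}0.png',f['pixels'][...,::-1])
    E=np.linalg.inv(f['extrinsics']); print(n,E.round(3).tolist(),f['K'].tolist())
s=get_state();print(s)
E
```

```text
side [[0.961, -0.215, 0.174, 0.345], [-0.276, -0.729, 0.626, -0.877], [-0.007, -0.65, -0.76, 1.252], [0.0, 0.0, 0.0, 1.0]] [[537.6745317600826, 0.0, 270.64424373057625], [0.0, 537.6745317600826, 209.66663035002352], [0.0, 0.0, 1.0]]
top [[-0.025, -0.997, 0.074, 0.513], [-1.0, 0.024, -0.012, 0.03], [0.01, -0.075, -0.997, 1.254], [0.0, 0.0, 0.0, 1.0]] [[379.1963464253947, 0.0, 278.93426049103664], [0.0, 379.1963464253947, 210.93183680154814], [0.0, 0.0, 1.0]]
{'clock': 0.1, 'joints': array([ 1.14477711,  0.53706486, -0.00441497,  1.53877575,  0.00261059,
        1.06731061, -0.07120417]), 'qvel': array([ 0.00179874, -0.00160364, -0.00057349, -0.00178883,  0.00065282,
       -0.00065424,  0.00075465]), 'joint_torque': array([ 2.66932249e-03, -5.72077954e+01,  9.93742011e-01, -2.52227443e+01,
       -5.62112220e-02,  1.35313865e-02,  3.45318483e-05]), 'eef_pos': array([ 0.22864233, -0.60786183,  0.23794292]), 'ee_rot': array([ 9.83854893e-01,  1.78966329e-01, -2.05496701e-04, -7.48857870e-04]), 'force': array([0.19471665, 0.67499   , 0.01035173]), 'wrist_torque': array([0.00775936, 0.00230939, 0.01300368]), 'finger_force': 0.0, 'gripper_width': 0.08814419639966181}
```

View pics/side0.png

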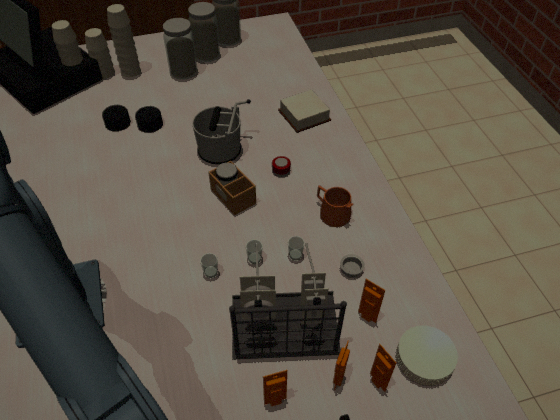

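View pics/top0.png

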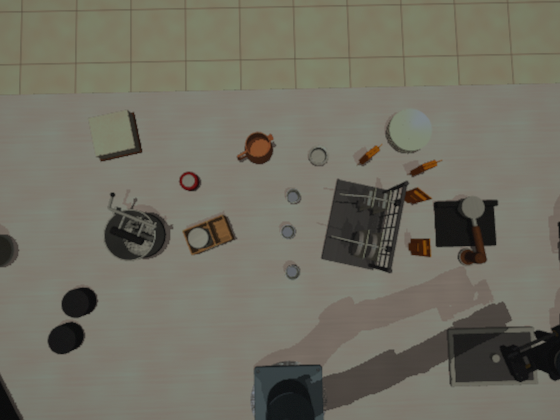

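Side view: the wide cards hang on the left hook (px 257,290) and the narrow ones on the right hook (314,287). The carton is at (233,190) with the tin in its left part. Orange look-alikes stand at (371,300), (383,368), (342,367) and (275,388). Top view: the narrow cards are near (378,197), the wide ones near (365,240), and the carton's empty cell near (220,229).

The target is the narrow white card in front at side (314,287). Next is a close crop plus measurements.

Run:
```python
from h import *
s=load('side');t=load('top')
a=cv2.resize(s['pixels'][230:365,225:355],None,fx=4,fy=4,interpolation=cv2.INTER_CUBIC)
b=cv2.resize(t['pixels'][170:275,315:415],None,fx=4,fy=4,interpolation=cv2.INTER_CUBIC)
c=np.zeros((540,920,3),np.uint8);c[:540,:520]=a;c[:420,520:]=b
c=cv2.convertScaleAbs(c,alpha=1.8);c=cv2.resize(c,(800,470));cv2.imwrite('pics/crop.png',c[...,::-1])
W=pts(t);Ws=pts(s)
# heights > .15 near display in top
for (n,w,x0,x1,y0,y1) in(('top',W,315,415,165,280),('side',Ws,225,355,230,330)):
    R=w[y0:y1,x0:x1]; 
    m=(R[...,2]>.14)
    for zlo,zhi in((.14,.19),(.19,.22),(.22,.25),(.25,.3)):
        k=(R[...,2]>zlo)&(R[...,2]<zhi); print(n,zlo,k.sum(),R[k].min(0).round(3) if k.any() else '',R[k].max(0).round(3) if k.any() else '')
for n,w,cells in(('top',W,(slice(205,262),slice(175,242))),):
    R=w[cells]; k=(R[...,2]>.074)&(R[...,2]<.088)
    p=R[k][:,:2].astype(np.float32); print('carton rim',k.sum(),cv2.minAreaRect(p),R[k][:,2].mean())
    k=(R[...,2]>.09)&(R[...,2]<.11);print('tin',R[k].mean(0),k.sum())
    k=(R[...,2]<.03)&(R[...,2]>-.03);
# print 'wire' candidates in top: z between .18 and .24 thin
np.set_printoptions(linewidth=250)
print((W[180:215,320:405,2]*100).round().astype(int)[::2,::2])
```

```text
top 0.14 670 [ 0.419 -0.335  0.14 ] [ 0.665 -0.192  0.19 ]
top 0.19 933 [ 0.418 -0.336  0.19 ] [ 0.664 -0.131  0.22 ]
top 0.22 295 [ 0.418 -0.339  0.22 ] [ 0.667 -0.122  0.232]
top 0.25 0  
side 0.14 972 [ 0.415 -0.341  0.14 ] [ 0.663 -0.204  0.19 ]
side 0.19 1633 [ 0.416 -0.342  0.19 ] [ 0.663 -0.132  0.22 ]
side 0.22 672 [ 0.415 -0.341  0.22 ] [ 0.664 -0.123  0.235]
side 0.25 0  
carton rim 240 ((0.5355542898178101, 0.24237175285816193), (0.082065649330616, 0.13456706702709198), 20.32325553894043) 0.07920758180085144
tin [0.52609824 0.26547623 0.09767187] 368
[[                   0                    0                    0                    0                    0                    0                    0                    0                    0                    0                    0
                     1                    1                    0                   -1                   -1                    0                    0                    0                    0                    0                    0
                     0                    0                    0  
[... 15245 characters left out ...]
  0                    0                    1                    1                    0                    0                    0                    1                    1                    0
                     0                    1                    0                    1                    0                    0                    1                    0                    1                    1                    6
                     9                   12                   14                   16                   -1                    0                   21                   22                    0                    0]]<stdin>:21: RuntimeWarning: invalid value encountered in cast
```

View pics/crop.png

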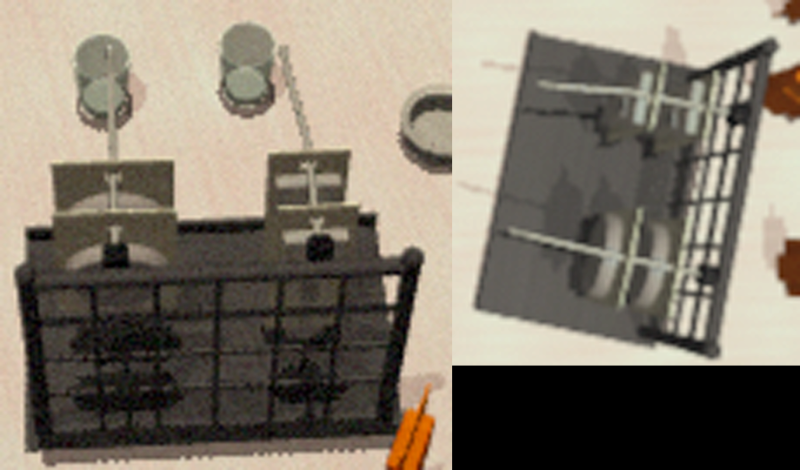

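Crop: the right hook (side view) carries two narrow white cards with flat blister heads. The front card's top edge is at crop (309,153), and the wire's free end is at (283,48), veering left. This is the correct pack and it isn't orange. Now the precise fits.

```bash
cat > m.py <<'E'
from h import *
P={n:pts(load(n)) for n in('top','side')}
for n in P:
    w=P[n]; box=(w[...,0]>.54)&(w[...,0]<.65)&(w[...,1]>-.30)&(w[...,1]<-.09)
    # cards
    k=box&(w[...,2]>.2195)&(w[...,2]<.236)&(w[...,1]<-.175)&(w[...,1]>-.28)
    q=w[k]; print(n,'highpts',len(q))
    a=np.radians(11); # rough hook yaw
    for lo,hi in((-.225,-.175),(-.275,-.225)):
        c=q[(q[:,1]>lo)&(q[:,1]<hi)]
        if len(c): print('  band',lo,len(c),c.mean(0).round(4),c.min(0).round(3),c.max(0).round(3))
    # wire free part
    k=box&(w[...,2]>.195)&(w[...,1]>-.19)
    q=w[k];q=q[np.argsort(-q[:,1])];print(q[::max(1,len(q)//30)].round(4).tolist())
    # display back panel top rail direction
    k=(w[...,0]>.40)&(w[...,0]<.68)&(w[...,1]>-.36)&(w[...,1]<-.25)&(w[...,2]>.215)&(w[...,2]<.24)
    print(' rail',cv2.fitLine(w[k].astype(np.float32),cv2.DIST_HUBER,0,.01,.01).ravel().round(4))
    # blister head front: z .15-.205
    k=box&(w[...,2]>.193)&(w[...,2]<.203)&(w[...,1]<-.175)&(w[...,1]>-.28)
    q=w[k]
    for lo,hi in((-.22,-.175),(-.28,-.22)):
        c=q[(q[:,1]>lo)&(q[:,1]<hi)]; print('  blister top',lo,len(c),cv2.minAreaRect(c[:,:2].astype(np.float32)))
E
python3 m.py
```

```text
top highpts 33
  band -0.275 24 [ 0.6237 -0.2405  0.225 ] [ 0.597 -0.247  0.22 ] [ 0.649 -0.233  0.23 ]
[[0.6358, -0.1484, 0.2209], [0.633, -0.1511, 0.2206], [0.6361, -0.1516, 0.2183], [0.636, -0.1544, 0.2179], [0.6338, -0.1551, 0.2131], [0.6358, -0.1569, 0.2195], [0.6333, -0.1572, 0.217], [0.6333, -0.1601, 0.2166], [0.636, -0.1601, 0.2167], [0.6332, -0.1628, 0.2167], [0.637, -0.1645, 0.2083], [0.6337, -0.1665, 0.2119], [0.6338, -0.1695, 0.2107], [0.6332, -0.1714, 0.2151], [0.6311, -0.1724, 0.2092], [0.6332, -0.1742, 0.2147], [0.6307, -0.1746, 0.2121], [0.6307, -0.1775, 0.2116], [0.6336, -0.1779, 0.2104], [0.6305, -0.1801, 0.2123], [0.6334, -0.1804, 0.2114], [0.6328, -0.1822, 0.2166], [0.6309, -0.1836, 0.2089], [0.6303, -0.1855, 0.2131], [0.6332, -0.1859, 0.2119], [0.63, -0.1879, 0.215], [0.6328, -0.188, 0.2151]]
 rail [ 0.9696 -0.2446  0.0028  0.5645 -0.307   0.2198]
  blister top -0.22 0 ((0.0, 0.0), (0.0, 0.0), 0.0)
  blister top -0.28 111 ((0.6202065348625183, -0.2546481490135193), (0.05212396755814552, 0.05220364034175873), 80.74822998046875)
side highpts 81
  band -0.225 3 [ 0.
[... 546 characters left out ...]
.2122], [0.6336, -0.1689, 0.2142], [0.6308, -0.1694, 0.216], [0.6307, -0.1702, 0.2131], [0.6316, -0.1749, 0.2148], [0.6289, -0.1751, 0.2162], [0.629, -0.1753, 0.2123], [0.6309, -0.176, 0.2206], [0.6332, -0.1775, 0.2137], [0.6306, -0.1777, 0.2149], [0.63, -0.1798, 0.2138], [0.6296, -0.1811, 0.2117], [0.6314, -0.1825, 0.217], [0.6309, -0.184, 0.2151], [0.6285, -0.1842, 0.2123], [0.6324, -0.1877, 0.2114], [0.6296, -0.1879, 0.2167], [0.6295, -0.1891, 0.2104]]
 rail [ 0.9815 -0.1909  0.0121  0.537  -0.3015  0.2216]
  blister top -0.22 0 ((0.0, 0.0), (0.0, 0.0), 0.0)
  blister top -0.28 109 ((0.6166747808456421, -0.2565087676048279), (0.059777483344078064, 0.04459035396575928), 2.2328145503997803)
```

```bash
cat > m2.py <<'E'
from h import *
P={n:pts(load(n)) for n in('top','side')}
fl=lambda q:cv2.fitLine(q[:,:2].astype(np.float32),cv2.DIST_HUBER,0,.01,.01).ravel().round(4)
ang=lambda l:np.degrees(np.arctan(-l[1]/l[0])).round(2)
al=[]
for n in P:
    w=P[n]
    k=(w[...,0]>.58)&(w[...,0]<.66)&(w[...,1]<-.225)&(w[...,1]>-.258)&(w[...,2]>.2185)&(w[...,2]<.236)
    q=w[k]; l=fl(q); print(n,'card edge',len(q),l,ang(l),(q[:,0].min()+q[:,0].max())/2)
    k=(w[...,0]>.39)&(w[...,0]<.52)&(w[...,1]<-.20)&(w[...,1]>-.29)&(w[...,2]>.212)&(w[...,2]<.236)
    q=w[k];print('  basket top z',np.percentile(q[:,2],[50,95,99]).round(4),'y',np.percentile(q[:,1],[2,50,98]).round(3))
    k=(w[...,0]>.44)&(w[...,0]<.52)&(w[...,1]>-.225)&(w[...,2]>.2)&(w[...,1]<-.10)
    q=w[k];l=fl(q);print('  hook_b wire',len(q),l,90-np.degrees(np.arctan2(abs(l[1]),l[0]*np.sign(l[1]))))
    k=(w[...,0]>.61)&(w[...,0]<.65)&(w[...,1]>-.226)&(w[...,2]>.203)&(w[...,1]<-.10)
    q=w[k]
    for y in np.arange(-.222,-.14,.008):
        c=q[abs(q[:,1]-y)<.004]
        if len(c):print('   wire',y.round(3),len(c),np.median(c,0).round(4),np.percentile(c[:,2],85).round(4))
t=load('top')['pixels']
E
python3 m2.py
python3 - <<'E'
from h import *
# base plate: dark pixels on z~0.01 in top
w=pts(load('top'));px=load('top')['pixels'].astype(int).sum(-1)
k=((abs(w[...,2])<.025)&(px<250)); k[:, :315]=0;k[:,390:]=0;k[:175]=0;k[275:]=0
n,L,st,_=cv2.connectedComponentsWithStats(k.astype(np.uint8)); i=1+st[1:,4].argmax()
m=(L==i); # left edge = free-end side edge: first px in each row
e=[w[r,np.where(m[r])[0][0]][:2] for r in range(185,258) if m[r].any()]
l=cv2.fitLine(np.array(e,np.float32),cv2.DIST_HUBER,0,.01,.01).ravel();print('plate edge',l,np.degrees(np.arctan(-l[1]/l[0])),st[i])
E
```

```text
top card edge 26 [ 0.9694 -0.2455  0.6194 -0.2392] 14.21 0.6233212506220145
  basket top z [0.2193 0.229  0.2306] y [-0.288 -0.268 -0.204]
  hook_b wire 138 [ 0.2872  0.9579  0.5033 -0.1787] 16.689919
   wire -0.222 6 [ 0.6268 -0.2229  0.2144] 0.2157
   wire -0.214 6 [ 0.6281 -0.2144  0.2127] 0.2161
   wire -0.206 3 [ 0.6298 -0.2077  0.213 ] 0.2152
   wire -0.198 6 [ 0.6312 -0.1978  0.2143] 0.2153
   wire -0.19 5 [ 0.6301 -0.1908  0.2144] 0.2151
   wire -0.182 6 [ 0.6318 -0.1829  0.2121] 0.214
   wire -0.174 6 [ 0.6321 -0.1744  0.2119] 0.2148
   wire -0.166 4 [ 0.6337 -0.1655  0.2113] 0.2145
   wire -0.158 6 [ 0.6348 -0.157   0.2169] 0.2183
   wire -0.15 3 [ 0.6358 -0.1511  0.2206] 0.2208
side card edge 75 [ 0.9697 -0.2441  0.6248 -0.2441] 14.13 0.6214314204363067
  basket top z [0.2209 0.2302 0.232 ] y [-0.289 -0.254 -0.207]
  hook_b wire 290 [ 0.9655 -0.2605  0.4954 -0.2161] -74.90065
   wire -0.222 5 [ 0.6255 -0.2226  0.2174] 0.2198
   wire -0.214 8 [ 0.6263 -0.216   0.2171] 0.2183
   wire -0.206 5 [ 0.6282 -0.2058  0.2146] 0.2167
   wire -0.198 6 [ 0.6294 -0.1974  0.2142] 0.2148
   wire -0.19 5 [ 0.6296 -0.1891  0.2142] 0.2171
   wire -0.182 5 [ 0.63   -0.1825  0.2138] 0.2159
   wire -0.174 7 [ 0.6307 -0.1753  0.2148] 0.2166
   wire -0.166 7 [ 0.6328 -0.1631  0.2149] 0.2162
   wire -0.158 8 [ 0.6331 -0.1564  0.2197] 0.2208
   wire -0.15 2 [ 0.6326 -0.1523  0.2211] 0.2216
plate edge [ 0.9728664  -0.23136753  0.5788024  -0.1480503 ] 13.377597 [ 321  179   63   91 2960]
```

```bash
cat >> h.py <<'E'
def quat(deg):  # tool down, tool x at heading deg
    a=np.radians(deg)/2; return [float(np.cos(a)),float(np.sin(a)),0.,0.]
def st(tag=''):
    s=get_state(); print(tag,round(s['clock'],2),'p',np.round(s['eef_pos'],4),'F',s['force'].round(2),'T',s['wrist_torque'].round(3),'w',round(s['gripper_width'],4),'ff',round(s['finger_force'],1)); return s
E
python3 - <<'E'
from h import *
Q=quat(76.3)
p=get_state()['eef_pos']
arm.movel([p[0],p[1],.33],vel=.3)
print(kin.inverse_kinematics([.6222,-.2417,.171],Q),kin.inverse_kinematics([.5491,.2058,.12],quat(110.3)))
arm.move_ptp([.6222,-.2417,.33],Q); st('above')
arm.movel([.6222,-.2417,.26],vel=.2); s=st('near'); print(s['ee_rot'])
f=grab('side');g=grab('top')
a=cv2.resize(f['pixels'][215:345,245:365],None,fx=3.3,fy=3.3);b=cv2.resize(g['pixels'][165:275,320:420],None,fx=3.9,fy=3.9)
c=np.zeros((430,800,3),np.uint8);c[:a.shape[0],:a.shape[1]]=a;c[:b.shape[0],400:400+b.shape[1]]=b
cv2.imwrite('pics/near.png',cv2.convertScaleAbs(c,alpha=1.7)[...,::-1])
E
```

```text
[ 0.53308114  0.66392716 -0.34746338  1.52596213  0.25265401  0.9961852
 -0.12328559] [ 0.15894346  0.74877925 -0.84661396  1.76199021  0.67774929  0.94961914
 -0.61655272]
above 2.5 p [ 0.6215 -0.2437  0.3299] F [-0.05  0.61  0.23] T [ 0.002 -0.061 -0.021] w 0.0883 ff 0.0
near 3.0 p [ 0.6222 -0.2424  0.2606] F [-0.65  0.87  0.81] T [-0.054 -0.063  0.013] w 0.0883 ff 0.0
[7.86700736e-01 6.17334540e-01 3.49994481e-05 1.24920835e-04]
```

View pics/near.png

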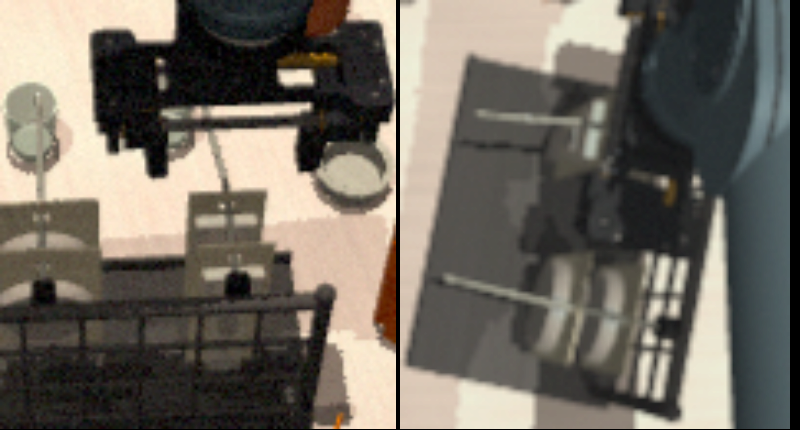

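The gripper hovers squarely over the front narrow card: fingers at crop (157,160) and (308,150), with the card at (227,215) between them. Descend and grip.

Run:
```python
from h import *
arm.movel([.6222,-.2417,.20],vel=.15); st('d')
arm.movel([.6222,-.2417,.171],vel=.08); arm.pause(.3); st('down')
effector.grasp(15); arm.pause(.2); st('grip')
for dz in(.001,.002): arm.movel([.6222,-.2417,.171+dz],vel=.02); arm.pause(.15); st('up')
```

```text
d 3.65 p [ 0.6229 -0.2418  0.201 ] F [-0.11 -0.31 -0.36] T [-0.065 -0.034 -0.005] w 0.0879 ff 0.0
down 4.46 p [ 0.6224 -0.2418  0.1714] F [ 0.53  0.98 -0.17] T [-0.055 -0.032 -0.028] w 0.0882 ff 0.0
grip 5.28 p [ 0.6222 -0.2417  0.171 ] F [-0.77  0.1  -0.43] T [-0.068 -0.119 -0.048] w 0.0532 ff 15.0
up 5.67 p [ 0.6221 -0.2417  0.1719] F [-0.65 -0.09 -0.23] T [-0.048 -0.066 -0.033] w 0.0532 ff 15.0
up 6.08 p [ 0.6222 -0.2417  0.173 ] F [-0.37 -0.04 -0.38] T [-0.061 -0.079  0.022] w 0.0535 ff 15.0
```

Width 53 mm means the pads closed on the 54 mm card edges, not the 44 mm head. I'll check where the block sits relative to the card.

Run:
```python
from h import *
d=np.array([.2368,.9716]);l=np.array([d[1],-d[0]])
for n in('side','top'):
    w=pts(load(n)); q=w[np.isfinite(w[...,0])]
    s=(q[:,:2]-[.6222,-.2417])@d; t=(q[:,:2]-[.6222,-.2417])@l
    for name,s0 in(('front',0),('rear',-.044)):
        print(n,name)
        for zl in np.arange(.14,.232,.008):
            k=(abs(s-s0)<.022)&(abs(t)<.032)&(q[:,2]>zl)&(q[:,2]<=zl+.008)
            if k.sum(): print('  z%.3f'%zl,k.sum(),'s',np.percentile(1e3*(s[k]-s0),[3,20,50,80,97]).round(1),'t',np.percentile(1e3*t[k],[3,50,97]).round(1))
f=grab('side');g=grab('top');st()
a=cv2.resize(f['pixels'][215:345,245:365],None,fx=3.3,fy=3.3);b=cv2.resize(g['pixels'][165:275,320:420],None,fx=3.9,fy=3.9)
c=np.zeros((430,800,3),np.uint8);c[:a.shape[0],:a.shape[1]]=a;c[:b.shape[0],400:400+b.shape[1]]=b
cv2.imwrite('pics/grip.png',cv2.convertScaleAbs(c,alpha=1.9)[...,::-1])
```

```text
side front
  z0.140 8 s [-4.  -3.5 -2.7 -1.   0.3] t [-26.3 -23.9 -21.4]
  z0.148 4 s [-2.5 -2.1 -1.2 -0.4 -0.4] t [-26.4 -24.1 -24. ]
  z0.156 3 s [-4.8 -3.7 -1.6 -1.3 -1.1] t [-26.8 -26.6 -22.5]
  z0.164 10 s [-5.2 -3.2 -2.4 -1.5 -0.7] t [-27.1 -23.6  12.1]
  z0.172 21 s [-10.8 -10.3  -8.4  -2.5  -0.4] t [-26.1  -4.7  24.5]
  z0.180 39 s [-12.7 -11.3 -10.2  -3.4  -0.7] t [-27.3  -2.3  23.5]
  z0.188 38 s [-12.8 -10.9  -9.4  -4.2   0.4] t [-25.8  -0.8  25.5]
  z0.196 88 s [-11.9 -10.   -5.2  -1.2   2.2] t [-23.6  -4.1  21.5]
  z0.204 47 s [-11.2  -3.7  -2.2  -0.6   0.8] t [-25.2  -2.8  24.5]
  z0.212 65 s [-16.3  -4.6  -1.4   0.8  18.7] t [-24.4  -1.   24. ]
  z0.220 50 s [-4.  -3.  -1.9 -0.6  1.4] t [-24.4  -0.9  23.6]
  z0.228 15 s [-4.4 -3.  -1.8 -0.6 -0.1] t [-27.2  11.6  25.6]
side rear
  z0.140 21 s [-11.4  -9.4  -8.8  -7.5  -6.2] t [-11.5   0.4  10.7]
  z0.148 10 s [-11.  -10.3  -9.   -8.   -7.2] t [-11.1  -2.5  10.9]
  z0.156 1 s [0.5 0.5 0.5 0.5 0.5] t [-23.2 -23.2 -23.2]
  z0.164 3 s [-0.2 -0.1  0.   0.5  0.8] t [-22.6  25.   25.5]
  z0.172 15 s [-7.8 -5.5 -2.3  0.6  1.4] 
[... 878 characters left out ...]
5 s [ 0.9  3.5 10.  11.2 11.7] t [-26.  -13.5  21. ]
  z0.196 53 s [ 1.5  2.6  6.   9.2 11.1] t [-19.9  -0.9  22.3]
  z0.204 10 s [ 1.7  1.9  2.2  2.4 16.1] t [-18.   -2.8  26.2]
  z0.212 24 s [ 1.4  2.   3.7 14.2 19.2] t [-22.9   0.6  18.4]
  z0.220 7 s [-6.1  2.3  2.3  2.5  2.6] t [-17.6   2.1  24.7]
top rear
  z0.156 2 s [3.8 4.2 5.1 5.9 6.3] t [-20.3 -20.  -19.8]
  z0.164 1 s [3.5 3.5 3.5 3.5 3.5] t [-20.6 -20.6 -20.6]
  z0.172 3 s [ 2.8  3.2  4.   8.2 10.6] t [-23.8 -21.1 -19.8]
  z0.180 1 s [4.1 4.1 4.1 4.1 4.1] t [-24.8 -24.8 -24.8]
  z0.188 2 s [2.8 2.8 2.9 3.1 3.1] t [-24.9 -23.6 -22.2]
 6.17 p [ 0.6222 -0.2417  0.173 ] F [-0.39  0.15 -0.94] T [ 0.004 -0.109 -0.015] w 0.0532 ff 15.0
```

View pics/grip.png

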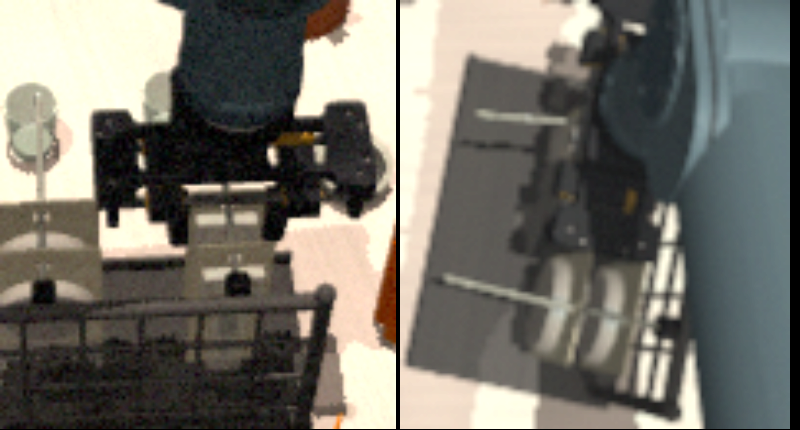

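The block is centred on the card, with the card's 54 mm edges standing out 5 mm each side, so the pads hold the card edges dead centre along a vertical line. That is a sound grip, so I'll firm it up. The hole floats free after the 2 mm lift (force about 0). Next is sliding by feel.

```bash
cat > slide.py <<'E'
from h import *
import json
B=np.array([.6222,-.2417]); H=np.radians([13.7,6.9])
hd=lambda a:np.array([np.sin(a),np.cos(a)])
def path(s):
    p=B+hd(H[0])*min(s,16)+hd(H[1])*max(0,s-16)
    return p,.173+.5*max(0,min(s,94)-76.5e-0)*1e-3 if False else (p,.173)[1]
def pose(s):   # s in m
    p=B+hd(H[0])*min(s,.016)+hd(H[1])*max(0,s-.016)
    return p, .173-.01*np.clip(s-.026,0,.05)+.48*np.clip(s-.0755,0,.017)
def feel(n=4):
    F=[]
    for _ in range(n): arm.pause(.03); F.append(get_state()['force'])
    return np.mean(F,0)
def run(s,s1,step,off,F0,q=1.2,lim=6):
    while s<s1:
        s=min(s+step,s1); 
        for tr in range(6):
            p,z=pose(s); a=H[0] if s<.016 else H[1]; d=hd(a); l=np.array([d[1],-d[0]])
            t=p+l*off[0]
            arm.movel([t[0],t[1],z+off[1]],vel=.03)
            F=feel()-F0; fa,fl,fz=F[:2]@d,F[:2]@l,F[2]
            if abs(fl)<q and abs(fz)<q and fa>-2: break
            if abs(fl)>=q: off[0]+=np.sign(fl)*.0006
            if abs(fz)>=q: off[1]+=np.sign(fz)*.0006
            if np.abs(F).max()>lim or fa<-3: s-=.0015
        print('%.1f'%(s*1e3),'try',tr,'F a/l/z %.1f %.1f %.1f'%(fa,fl,fz),'off',np.round(np.array(off)*1e3,1),'t%.1f'%get_state()['clock'])
        if tr==5: print('STUCK'); break
    json.dump([s,off,list(F0)],open('s.json','w')); return s
E
sed -i '/^def path/,/^def pose/{/^def pose/!d}' slide.py
python3 - <<'E'
from slide import *
effector.grasp(25); arm.pause(.2)
F0=feel(10); print(F0); st()
run(0,.070,.0025,[0.,0.],F0)
E
```

```text
[ 0.11224325 -0.19280444 -0.99041662]
 6.92 p [ 0.6222 -0.2417  0.173 ] F [-0.7   0.11 -1.01] T [-0.028 -0.053  0.007] w 0.0526 ff 25.4
2.5 try 0 F a/l/z 0.2 -0.1 0.3 off [0. 0.] t7.3
5.0 try 0 F a/l/z -0.1 0.0 0.5 off [0. 0.] t7.7
7.5 try 0 F a/l/z 0.4 0.2 0.1 off [0. 0.] t8.1
10.0 try 0 F a/l/z 0.0 -0.2 0.1 off [0. 0.] t8.5
12.5 try 0 F a/l/z 0.1 -0.1 0.2 off [0. 0.] t8.8
15.0 try 0 F a/l/z 0.4 -0.3 0.3 off [0. 0.] t9.2
17.5 try 0 F a/l/z 0.2 -0.2 0.5 off [0. 0.] t9.6
20.0 try 0 F a/l/z 0.3 -0.2 0.3 off [0. 0.] t10.0
22.5 try 0 F a/l/z 0.4 -0.1 0.2 off [0. 0.] t10.4
25.0 try 0 F a/l/z -0.2 0.0 0.3 off [0. 0.] t10.8
27.5 try 0 F a/l/z 0.0 0.5 0.3 off [0. 0.] t11.1
30.0 try 0 F a/l/z 0.2 0.1 -0.2 off [0. 0.] t11.5
32.5 try 0 F a/l/z 0.4 -0.4 0.5 off [0. 0.] t11.9
35.0 try 0 F a/l/z 0.4 -0.1 0.6 off [0. 0.] t12.3
37.5 try 0 F a/l/z -0.2 -0.4 0.3 off [0. 0.] t12.7
40.0 try 0 F a/l/z 0.3 -0.5 -0.0 off [0. 0.] t13.1
42.5 try 0 F a/l/z 0.1 -0.4 0.0 off [0. 0.] t13.4
45.0 try 0 F a/l/z 0.2 0.1 0.5 off [0. 0.] t13.8
47.5 try 0 F a/l/z 0.4 -0.2 0.3 off [0. 0.] t14.2
50.0 try 0 F a/l/z 0.2 -0.1 0.6 off [0. 0.] t14.6
52.5 try 0 F a/l/z 0.3 -0.0 0.5 off [0. 0.] t15.0
55.0 try 0 F a/l/z 0.1 -0.1 0.3 off [0. 0.] t15.4
57.5 try 0 F a/l/z 0.2 -0.1 0.1 off [0. 0.] t15.7
60.0 try 0 F a/l/z 0.2 -0.5 0.3 off [0. 0.] t16.1
62.5 try 0 F a/l/z -0.1 -0.0 0.3 off [0. 0.] t16.5
65.0 try 0 F a/l/z 0.3 -0.0 0.2 off [0. 0.] t16.9
67.5 try 0 F a/l/z 0.5 -0.1 0.1 off [0. 0.] t17.3
70.0 try 0 F a/l/z 0.1 -0.5 0.4 off [0. 0.] t17.7
```

No contact so far. Before the tip, I'll feel gently for the hole's free play here and centre in it.

Run:
```python
from slide import *
s,off,F0=json.load(open('s.json'));F0=np.array(F0)
p,z=pose(s);d=hd(H[1]);l=np.array([d[1],-d[0]])
def go(o): t=p+l*o[0]; arm.movel([t[0],t[1],z+o[1]],vel=.03)
def probe(ax):
    r=[]
    for sg in(1,-1):
        o=list(off)
        for k in range(7):
            o[ax]+=sg*.0006; go(o); F=feel(3)-F0; f=F[:2]@l if ax==0 else F[2]
            if -sg*f>1.3: break
        print(ax,sg,'k',k,'o%.1f f%.1f'%(o[ax]*1e3,f)); r.append(o[ax])
        go(off)
    off[ax]=sum(r)/2; go(off)
probe(1);probe(0);print(off,feel()-F0);st()
json.dump([s,off,list(F0)],open('s.json','w'))
```

```text
1 1 k 3 o2.4 f-3.2
1 -1 k 6 o-4.2 f3.3
0 1 k 3 o2.4 f-1.4
0 -1 k 5 o-3.6 f2.9
[-0.0005999999999999998, -0.0009] [-0.39313415  0.51051028 -0.15641346]
 26.7 p [ 0.6318 -0.1725  0.1717] F [-0.45  0.   -0.91] T [-0.047 -0.019  0.04 ] w 0.0532 ff 25.4
```

Centred: off by (−0.6, −0.9) mm. Now over the tip.

Run:
```python
from slide import *
s,off,F0=json.load(open('s.json'))
run(s,.1,.0015,off,np.array(F0),q=1.1);st()
```

```text
71.5 try 0 F a/l/z 0.7 0.2 0.4 off [-0.6 -0.9] t27.1
73.0 try 0 F a/l/z 0.3 -0.2 0.2 off [-0.6 -0.9] t27.5
74.5 try 0 F a/l/z -0.0 0.2 0.5 off [-0.6 -0.9] t27.9
76.0 try 0 F a/l/z 0.1 -0.1 0.2 off [-0.6 -0.9] t28.2
77.5 try 0 F a/l/z 0.8 -0.0 0.2 off [-0.6 -0.9] t28.6
79.0 try 0 F a/l/z -0.2 -0.2 0.3 off [-0.6 -0.9] t29.0
80.5 try 0 F a/l/z 0.3 -0.4 0.2 off [-0.6 -0.9] t29.4
82.0 try 0 F a/l/z 0.2 -0.1 0.1 off [-0.6 -0.9] t29.8
83.5 try 0 F a/l/z 0.2 -0.2 0.0 off [-0.6 -0.9] t30.1
85.0 try 0 F a/l/z 0.0 -0.4 -0.2 off [-0.6 -0.9] t30.5
86.5 try 0 F a/l/z 0.0 -0.3 0.3 off [-0.6 -0.9] t30.9
88.0 try 0 F a/l/z 0.9 0.1 0.3 off [-0.6 -0.9] t31.3
89.5 try 0 F a/l/z 0.1 -0.0 0.1 off [-0.6 -0.9] t31.7
91.0 try 0 F a/l/z -0.3 -0.1 -0.0 off [-0.6 -0.9] t32.1
92.5 try 0 F a/l/z -0.0 0.1 0.3 off [-0.6 -0.9] t32.5
94.0 try 0 F a/l/z 0.3 -0.1 0.3 off [-0.6 -0.9] t32.8
95.5 try 0 F a/l/z -0.2 0.1 0.5 off [-0.6 -0.9] t33.2
97.0 try 0 F a/l/z 0.4 -0.1 0.2 off [-0.6 -0.9] t33.6
98.5 try 0 F a/l/z -0.0 -0.0 0.4 off [-0.6 -0.9] t34.0
100.0 try 0 F a/l/z 0.0 0.1 0.8 off [-0.6 -0.9] t34.4
 34.37 p [ 0.6355 -0.1427  0.1798] F [-1.04  0.11 -0.43] T [-0.02  -0.076  0.031] w 0.0531 ff 25.4
```

Run:
```python
from slide import *
s,off,F0=json.load(open('s.json'))
p,z=pose(.145); t=get_state()['eef_pos'][2]
arm.movel([p[0],p[1],t],vel=.06); st('out')
arm.movel([p[0],p[1],.25],vel=.15); st('up')
f=grab('side');g=grab('top')
a=cv2.resize(f['pixels'][175:345,225:365],None,fx=2.8,fy=2.8);b=cv2.resize(g['pixels'][165:275,315:415],None,fx=3.9,fy=3.9)
c=np.zeros((480,800,3),np.uint8);c[:a.shape[0],:a.shape[1]]=a;c[:b.shape[0],400:400+b.shape[1]]=b
cv2.imwrite('pics/out.png',cv2.convertScaleAbs(c,alpha=1.9)[...,::-1])
w=pts(f)
```

```text
out 35.27 p [ 0.6414 -0.0987  0.1797] F [ 0.26 -0.49 -0.94] T [-0.016 -0.063 -0.033] w 0.0528 ff 25.4
up 35.88 p [ 0.641  -0.0984  0.2493] F [ 0.3   0.42 -0.88] T [-0.056 -0.057 -0.035] w 0.0526 ff 25.4
```

View pics/out.png

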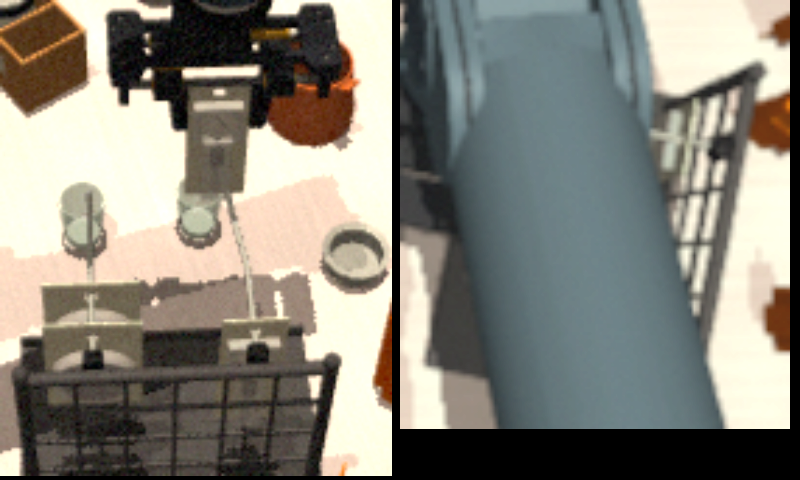

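The pack is off the hook and hanging upright in the gripper at (218,130), and the rear pack is still on its hook at (255,340). Next I'll check tilt and re-measure the carton from the side view while carrying the pack over.

```bash
cat > tilt.py <<'E'
from h import *
def tilt(f,tcp,head):
    # pack frame: l across width, d thickness; fit card back face seen from side cam
    a=np.radians(head); d=np.array([np.cos(a),np.sin(a)]); l=np.array([d[1],-d[0]])
    w=pts(f);q=w[np.isfinite(w[...,0])]; r=q[:,:2]-tcp[:2]; s=r@d;t=r@l;z=q[:,2]-tcp[2]
    for nm,k in(('edges',(abs(t)>.015)&(abs(t)<.028)&(abs(s)<.008)&(z<-.02)&(z>-.11)),('back',(abs(t)<.011)&(s<-.004)&(s>-.02)&(z<-.025)&(z>-.10))):
        if k.sum()>20:
            A=np.c_[np.ones(k.sum()),t[k],z[k]]; c,*_=np.linalg.lstsq(A,s[k],rcond=None)
            print(nm,k.sum(),'s0 %.1fmm yaw %.1f pitch %.1f deg'%(c[0]*1e3,*np.degrees(c[1:])),'zmin %.4f'%z[k].min(),'t',np.percentile(t[k],[2,98]).round(4))
E
python3 - <<'E'
from tilt import *
s=get_state();f=load('side');tilt(f,s['eef_pos'],76.3)
w=pts(f);k=(w[...,2]>.074)&(w[...,2]<.086)&(abs(w[...,0]-.5356)<.09)&(abs(w[...,1]-.2424)<.1)
print('rim side',cv2.minAreaRect(w[k][:,:2].astype(np.float32)),k.sum())
arm.movel([.641,-.0985,.265],vel=.2)
arm.movel([.5491,.2058,.265],quat(110.3),vel=.2); arm.pause(.3); s=st('over')
f=grab('side');g=grab('top');tilt(f,s['eef_pos'],110.3)
a=cv2.resize(f['pixels'][110:240,170:310],None,fx=2.8,fy=2.8);b=cv2.resize(g['pixels'][175:285,155:255],None,fx=3.9,fy=3.9)
c=np.zeros((430,800,3),np.uint8);c[:a.shape[0],:a.shape[1]]=a;c[:b.shape[0],400:400+b.shape[1]]=b
cv2.imwrite('pics/over.png',cv2.convertScaleAbs(c,alpha=1.9)[...,::-1])
E
```

```text
edges 183 s0 -1.8mm yaw -0.3 pitch -0.1 deg zmin -0.1001 t [-0.026   0.0267]
back 155 s0 -10.5mm yaw -0.8 pitch 0.2 deg zmin -0.0983 t [-0.0106  0.0105]
rim side ((0.5342403650283813, 0.23932529985904694), (0.08639713376760483, 0.14040666818618774), 19.746509552001953) 327
over 38.27 p [0.5492 0.2055 0.265 ] F [ 0.78 -0.22 -1.45] T [ 0.04  -0.083  0.002] w 0.053 ff 25.4
edges 133 s0 -0.9mm yaw 0.1 pitch 0.6 deg zmin -0.1017 t [-0.0267  0.0269]
back 129 s0 -10.2mm yaw -1.5 pitch 0.1 deg zmin -0.0986 t [-0.0107  0.0107]
```

View pics/over.png

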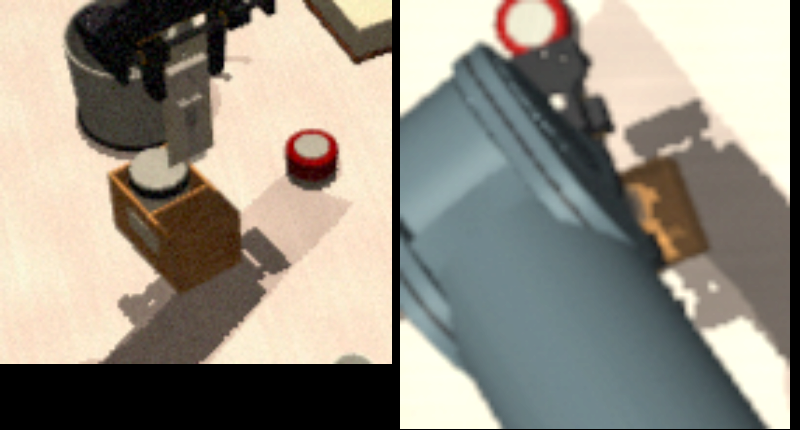

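The pack is upright (tilt under 1°) above the empty compartment at (215,215). Lower it and land by feel.

Run:
```python
from tilt import *
from slide import feel
X,Y=.5485,.2048
arm.movel([X,Y,.19],vel=.15); arm.movel([X,Y,.112],vel=.06); arm.pause(.3); F0=feel(8); st('low'); print(F0)
z=.112
while z>.098:
    z-=.0008; arm.movel([X,Y,z],vel=.02); f=feel(3)-F0
    if np.linalg.norm(f)>1.6: break
print('contact z',z,f); s=st()
tilt(grab('side'),s['eef_pos'],110.3)
```

```text
low 41.04 p [0.5485 0.2048 0.112 ] F [-0.3  -0.33 -2.1 ] T [ 0.028 -0.038  0.021] w 0.0531 ff 25.4
[-0.11598958 -0.14072576 -0.78315808]
contact z 0.10480000000000005 [-0.67369353  0.18010282  4.77220192]
 44.19 p [0.5487 0.2049 0.1051] F [-0.31  0.16  3.65] T [-0.156  0.049  0.006] w 0.0529 ff 25.3
edges 39 s0 -3.6mm yaw -1.2 pitch -3.1 deg zmin -0.0531 t [-0.027   0.0255]
back 25 s0 -12.6mm yaw -0.2 pitch -3.4 deg zmin -0.0412 t [-0.0097  0.0105]
```

Landed at the expected height. I'll ease the press, release, retreat straight up and check.

Run:
```python
from tilt import *
arm.movel([.5485,.2048,.1051],vel=.02); arm.pause(.2); st('eased')
effector.ungrasp(); arm.pause(.4); st('open')
arm.movel([.5485,.2048,.22],vel=.12); arm.movel([.5485,.2048,.32],vel=.25); arm.movel([.45,-.05,.35],vel=.35);s=st('away')
f=grab('side');g=grab('top')
tilt(f,[.5485,.2048,.1045],110.3)
a=cv2.resize(f['pixels'][110:350,170:370],None,fx=2,fy=2);b=cv2.resize(g['pixels'][175:285,155:255],None,fx=3.9,fy=3.9)
c=np.zeros((480,800,3),np.uint8);c[:a.shape[0],:a.shape[1]]=a;c[:b.shape[0],400:400+b.shape[1]]=b
cv2.imwrite('pics/done.png',cv2.convertScaleAbs(c,alpha=1.9)[...,::-1])
```

```text
eased 44.69 p [0.5486 0.2049 0.1052] F [-0.05  0.38  3.16] T [-0.067 -0.168  0.008] w 0.0534 ff 25.3
open 45.77 p [0.5485 0.2048 0.1051] F [0.39 0.16 0.11] T [-0.005 -0.075 -0.021] w 0.0881 ff 0.0
away 48.36 p [ 0.4499 -0.0487  0.3494] F [ 0.84  1.   -0.51] T [-0.001 -0.156  0.016] w 0.088 ff 0.0
edges 39 s0 -1.8mm yaw -1.7 pitch -0.5 deg zmin -0.0498 t [-0.0262  0.0251]
back 23 s0 -10.4mm yaw -2.7 pitch -1.1 deg zmin -0.0416 t [-0.0107  0.0084]
```

View pics/done.png

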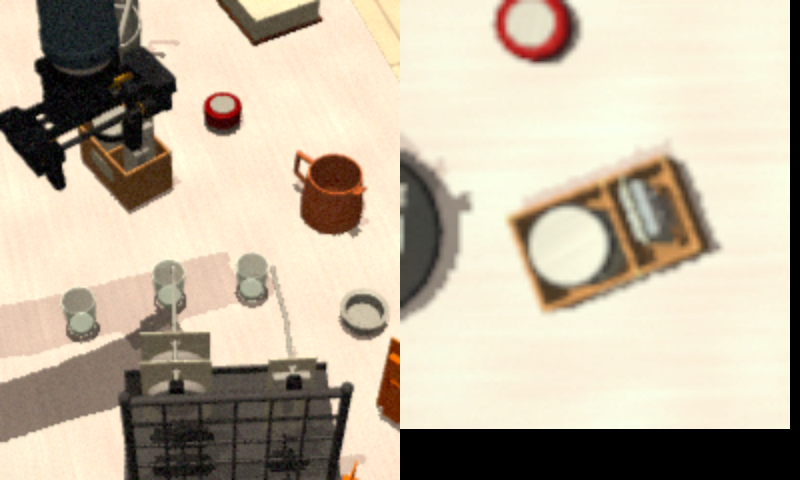

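The pack stands upright (about 1°) in the empty compartment at (650,210) in the top crop. The tin, glasses, jug, rear pack and baskets haven't moved, and the gripper is clear.

```bash
python3 -c "
from h import *
arm.pause(.3); print(job.finish_job())"
```

```text
the job is handed in; nothing more can be done
None
```

I took the front thermometer pack off its hook by feel, set it down standing upright in the empty compartment with nothing else visibly moved, and handed the job in at about 49 s of the 72 s allowed; no verdict came back.

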